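Hold the amber sample slide flush on the tilted colour-check panel

TASK

Colour check of the boiled sweets: pick up the sample slide that carries the amber sweet by its black handle, tilt it to match the sloped white panel of the inspection stage, and lay its flat underside flush on the panel, centred and square in the blue outline. Press it gently so that the sprung panel goes in about half of its travel, and finish like that: still gripping the slide and pressing it there, do not let go. Leave the red and green slides and the jar where they are, and do not change the tilt of the stage.

Things in the scene. Friction and masses are not known exactly. Their poses are not given: they have to be found in the camera images.
- slide_amber: Slide to hold, about 0.14 kg: plate 96 (x) by 76 (y) by 6 mm, white top with an AMBER (orange-yellow) fan-shaped sweet. Origin: centre of its flat underside, z out of its top. Black handle bar along x over its middle: 78 long, 12 wide, 14 mm high, centre 39 mm above the underside, on thin posts at x = -36 and 36 mm, clear below between them. The slides' order varies; use it either way round.
- slide_red: Loose bystander, the same slide with a dark red sweet; leave alone.
- slide_green: Loose bystander, the same slide with a green sweet; leave alone.
- board: Fixed wooden board 150 mm (x) by 400 mm (y), 12 mm high, on which the three slides lie side by side along its y, about 128 mm apart. Origin: centre of its underside.
- jar: Loose bystander: closed amber glass jar with a white cap, 64 mm across, 85 mm high, standing beyond the board and the stage. Origin: centre of its underside. Leave alone.
- stage: Fixed inspection stage: grey base 190 by 190 by 16 mm, aluminium posts at y = -84 and 84 mm (up to 116 mm high), with a tilting grey desk (150 by 150 mm) and on it the white panel. Origin: centre of the base's underside; -x is its low front side, towards the robot. The desk's hinge runs along y at x = -75 mm, 50 mm high.
- desk (a joint): Tilt of the desk and panel from level, rad (0.25 to 0.54 at the start); the far (+x) edge is the high one. Held by a stiff clamp (15 N m of friction) that gentle pressing does not move.
- desk_edge (a point): Middle of the high far edge of the desk's top surface, 150 mm up the slope from the hinge; it must stay where it is.
- panel_face (a point): Centre of the white panel's flat front face, 126 mm (x, up the slope) by 106 mm (y, level), 21 mm proud of the desk's top; a thin blue outline 102 by 84 mm is painted round it. z is the face's outward normal (up and towards the robot's side). The point moves with the panel.
- panel (a joint): How far the spring-backed panel is pressed in along its normal, m: 0 free, 0.010 at its stop. It starts to move at about 2 to 3 N of push (the slide's own weight hardly moves it) and takes 1.2 N more for each mm, about 8 N at half travel.

How it is judged:
By the outcome, as a careful person would: the job done as asked, in the order asked, and still so for the second after the job is handed in, while the arm keeps its last pose, push and grip.
It also fails if it takes over 35 s, if anything falls off the work surface, if the arm or the gripper's body presses on something with over 40 N, if the wrist force passes 120 N, or if a joint passes its speed limit or range.

ROBOT

A 6-joint arm with a two-finger parallel gripper is mounted at the origin on the work surface. World frame = base frame: x ahead of the robot, y to its left, z up, the work surface at z = 0. Lengths are in mm, angles in rad, forces in N, time in s.
With the tool pointing down it reaches from about 300 to 750 mm from the base axis. Payload 8.5 kg.
Tool frame: the origin (TCP) lies midway between the tips of the shut fingers; the grasp point (between the pads) lies behind it (manip.pinch_z is the y of the grasp point in the tool frame, in mm); y points along the fingers, z is the direction in which the jaws open and shut, and the axes are right-handed (so a half turn about y gives the same grasp; the last joint's range is limited). The gripper opens to 85 mm and grips with 20 to 120 N. Pads are 22 mm wide; open, the fingers measure 114 mm over their backs; the gripper's body (76 mm by 85 mm) begins 54 mm behind the grasp point. The pads swing forward as they close: fully open they stand 13 mm farther back than shut.
Start: joints at [0.945, 0.381, 1.297, -0, 1.464, -0.215], TCP at [219.628, 504.226, 231.322] pointing down, gripper open.
Joint ranges: [-3.11, 3.11], [-0.89, 2.33], [0.22, 2.48], [-1.42, 4.56], [0.17, 2.85], [-2.88, 2.88]. Speed limits (rad/s): [2.39, 2.39, 3.14, 3.14, 3.14, 3.14].

INTERFACE

Orientations are given as a rotation vector (axis times angle).
In Python, from bench import manip gives the robot as it stands. The module is installed in compiled form; this text tells all that it offers.
- The arm moves only by the tool send_rows, never from a script. Its argument "motion" is a list of rows, each a list of 2 entries, a list of its own where there are three numbers: the shift along the tool's x, y, z in mm, then the turn about the tool's y in rad. In form: [[[x, y, z], turn], ...]. A call has 1 to 20 rows; each row shifts and turns the commanded pose from where the row before left it, along the tool's axes as they then stand; what a row does not reach is not made up. A row lasts 1/10 s, in which the tool goes at most 50 mm and 8.59 degrees, less where a joint would pass 70% of its speed; a pose out of reach is approached as far as the arm can. A call with a gripper value outside its range is refused whole. "jaw" is the opening, from 0 (shut) to 1 (fully open), set as the call begins (left out, the last holds). The fingers move at their own pace and stop on an object; "force" is the grip in N (left out, the last holds). Time passes only in rows, so rows that do not move let the fingers close. It gives the time, the measured TCP pose, the force and the opening at its end, in the units of the state.
- manip.read_state(): the state, without advancing time (a new reading comes with each control period).
- manip.get_image(name): name is "side" or "top"; returns a dict with "img" (384x512x3 uint8, red, green, blue), "intrinsics" (3x3 intrinsics, pixels), "D" ([k1, k2, p1, p2, k3] as OpenCV has them; the pictures are not rectified), "view" (4x4, takes a point from world to camera coordinates). Camera axes: x right, y down, z forward; pixel columns grow to the right and rows downward; lengths in mm; the calibration is good to about 2 mm. A picture is of the moment at which its call begins. There is no depth.
- manip.hand_in(): hands the job in, once; it reports no verdict.
Trained networks look in the newest picture that a camera, given by its name, has taken for a name from the list of things; names that differ only in an ending like _2 or _b are one class to them, and where a whole thing is asked for, a point or a joint stands for the part that bears it (a point fixed in the world has none). Each returns a list of dicts, best first, with "p" (0 to 1); they miss things now and then, are a little off and sometimes report something else, mostly with a low value. They report only what shows in the picture. A call takes as long as a camera call.
- manip.outline_of(camera, thing): "pixels" (384x512 bool, what is visible of it) and "location" ([column, row] in pixels, amid what is visible of it).
The state is a dict: "time": time; "q": joint angles; "qd": joint speeds; "joint_torque": joint torques, N m; "tcp_pos": TCP position; "orientation": TCP orientation; "ft_force": force on the tool from outside, world axes, zero at the start; "moment": the same for the moment, N m; "opening": opening from 0.0 (shut) to 1.0 (fully open).
Only numpy, scipy, OpenCV 4.12 (cv2) and the standard library are available. Lean on these libraries where they do the work, as an engineer would, in place of code of your own. Each camera call takes 0.05 s, during which the arm holds its last target.

## Working session

There is one attempt and no reset: what is moved stays moved. The work goes in short steps, Python scripts to look and compute and a tool call to move; the robot and the scene stay as the last step left them, time stands still between calls to the robot, and variables do not carry over. Pictures are saved under pics/ and viewed, and the job is handed in when it is done.

Besides the shell and the picture viewer there is one more tool, called after "Request:" in YAML: its name, and indented under it one key for each argument. send_rows: Moves the arm, as the interface text tells. Its arguments: {"type":"object","properties":{"motion":{"type":"array","items":{"type":"array"}},"jaw":{"type":"number"},"force":{"type":"number"}},"required":["motion"]}

```bash
mkdir -p pics
python3 - <<'E'
from bench import manip
import cv2,numpy as np
s=manip.read_state()
print({k:np.round(v,3).tolist() for k,v in s.items()},manip.pinch_z)
for c in("side","top"):
    d=manip.get_image(c)
    cv2.imwrite(f"pics/{c}0.png",d["img"][:,:,::-1])
    print(c,d["intrinsics"],d["D"],d["view"])
    for n in("slide_amber","slide_red","slide_green","board","jar","stage","desk","panel_face","panel"):
        for r in manip.outline_of(c,n):print(n,round(r["p"],2),np.round(r["location"],1),r["pixels"].sum())
E
```

```text
{'time': 0.0, 'q': [0.945, 0.381, 1.298, 0.0, 1.464, -0.215], 'qd': [-0.0, -0.001, -0.002, 0.0, -0.001, 0.0], 'joint_torque': [0.0, -44.846, -23.128, -0.0, 0.005, 0.0], 'tcp_pos': [219.45, 503.994, 230.705], 'orientation': [-1.548, 0.323, -0.322], 'ft_force': [0.583, -0.311, -0.259], 'moment': [0.044, 0.012, 0.021], 'opening': 0.998} -18.700000000000003
side [[364.06772089   0.         250.97818472]
 [  0.         364.06772089 193.23642593]
 [  0.           0.           1.        ]] [-0.0580138  0.         0.         0.         0.       ] [[ 9.90572494e-01 -1.36702249e-01  8.86732108e-03 -6.20022793e+02]
 [-8.73135596e-02 -6.79918918e-01 -7.28070468e-01  7.52363304e+01]
 [ 1.05557930e-01  7.20432342e-01 -6.85444939e-01  9.47630846e+02]
 [ 0.00000000e+00  0.00000000e+00  0.00000000e+00  1.00000000e+00]]
slide_amber 0.67 [225.  319.8] 1625
slide_amber 0.47 [295.6 198.4] 830
slide_amber 0.34 [230.  268.4] 1153
slide_red 0.96 [227.1 265.6] 1154
slide_green 0.89 [221.4 224.6] 887
board 0.93 [224.7 292.4] 6354
jar 0.91 [293.  196.5] 754
stage 0.55 [241.  152.9] 3516
desk 0.6 [237.4 142.1] 1750
panel_face 0.67 [233.3 134.7] 1020
panel 0.6 [235.  136.6] 1045
top [[353.23544016   0.         260.22869178]
 [  0.         353.23544016 196.31050318]
 [  0.           0.           1.        ]] [-0.02207283  0.          0.          0.          0.        ] [[-9.31218613e-03 -9.99494764e-01 -3.03891312e-02 -1.85162355e+01]
 [-9.94911771e-01  1.23097896e-02 -9.99951817e-02  5.97169718e+02]
 [ 1.00318744e-01  2.93033306e-02 -9.94523737e-01  1.00049393e+03]
 [ 0.00000000e+00  0.00000000e+00  0.00000000e+00  1.00000000e+00]]
slide_amber 0.65 [373.2 218.1] 808
slide_red 0.64 [328.2 212.8] 865
slide_green 0.6 [285.  218.2] 894
board 0.67 [315.2 216.7] 4336
jar 0.96 [266.8 147.9] 465
stage 0.83 [190.7 194.8] 4074
desk 0.81 [189.3 188.9] 2914
panel_face 0.78 [188.5 189.7] 1776
panel_face 0.21 [328.8 215.3] 862
panel 0.61 [186.3 193.4] 1741
```

Run:
```python
import cv2
a=cv2.imread("pics/side0.png")[90:370,130:350];b=cv2.imread("pics/top0.png")[110:270,130:410]
cv2.imwrite("pics/side0c.png",cv2.resize(a,None,fx=2.1,fy=2.1,interpolation=3));cv2.imwrite("pics/top0c.png",cv2.resize(b,None,fx=2.8,fy=2.8,interpolation=3))
```

```text
(no output)
```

View pics/side0c.png

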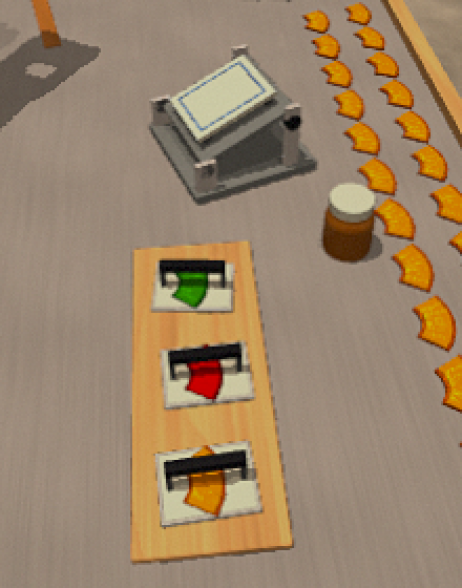

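View pics/top0c.png

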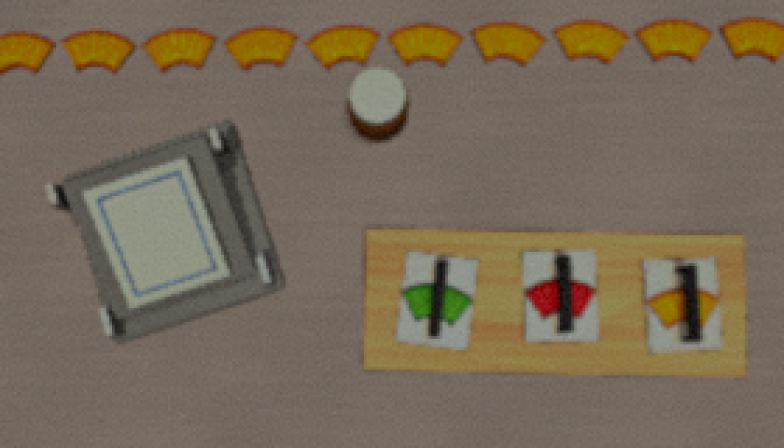

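View pics/side0.png

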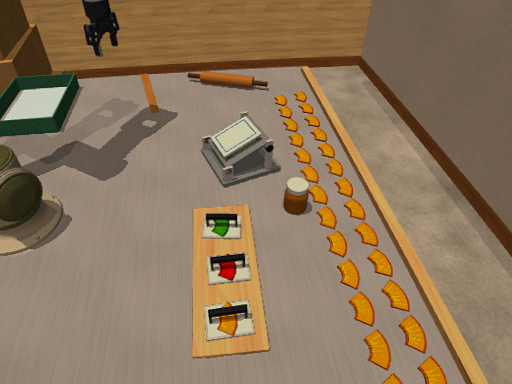

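Run:
```python
import cv2
def c(n,x,y,w,h,f):
    a=cv2.imread(f"pics/{n}0.png")[y:y+h,x:x+w]
    a=cv2.resize(a,None,fx=f,fy=f,interpolation=cv2.INTER_CUBIC)
    a=cv2.convertScaleAbs(a,alpha=1.3)
    for i in range(0,w,10):
        cv2.line(a,(i*f,0),(i*f,6),(255,0,255),1);cv2.putText(a,str(x+i),(i*f,18),0,.4,(255,0,255),1)
    for i in range(0,h,10):
        cv2.line(a,(0,i*f),(6,i*f),(255,0,255),1);cv2.putText(a,str(y+i),(8,i*f+4),0,.4,(255,0,255),1)
    cv2.imwrite(f"pics/z_{n}_{x}.png",a)
c("side",195,290,70,55,10);c("top",350,195,48,46,12);c("side",195,105,90,80,7);c("top",145,150,90,85,7)
```

```text
(no output)
```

View pics/z_side_195.png

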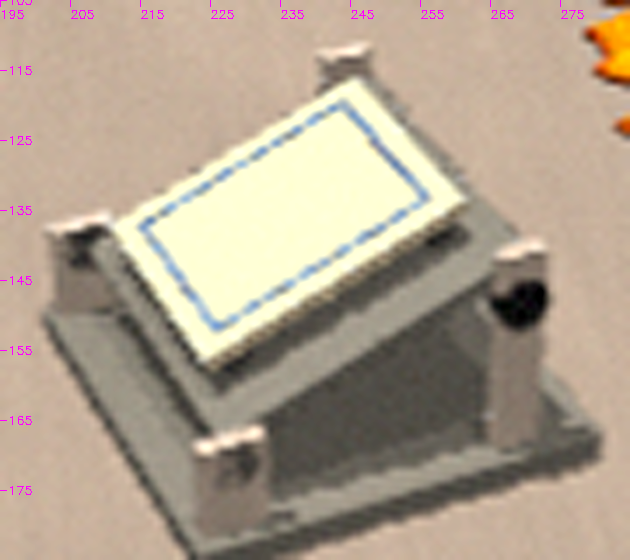

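View pics/z_top_350.png

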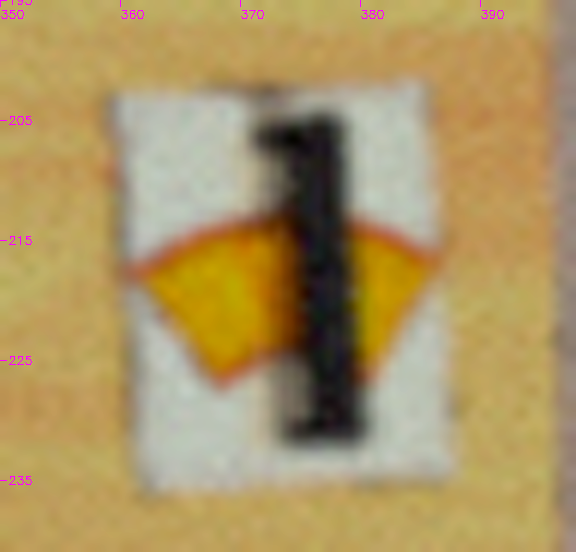

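View pics/z_top_145.png

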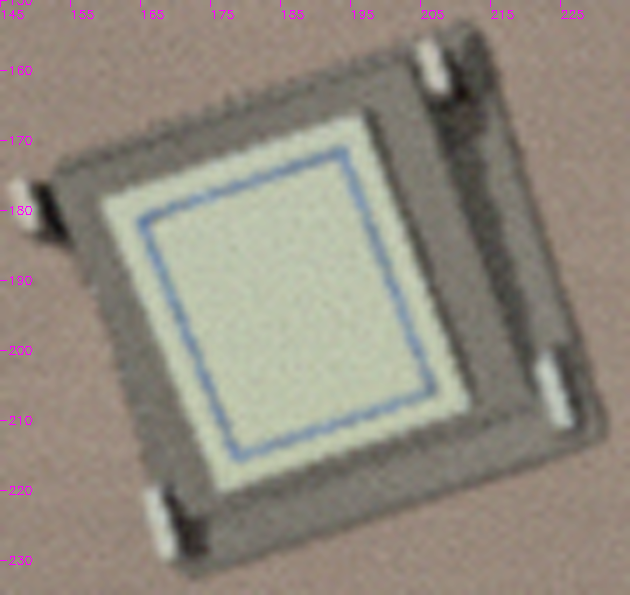

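Run:
```python
import cv2
def c(n,x,y,w,h,f):
    a=cv2.imread(f"pics/{n}0.png")[y:y+h,x:x+w]
    a=cv2.resize(a,None,fx=f,fy=f,interpolation=cv2.INTER_CUBIC)
    a=cv2.convertScaleAbs(a,alpha=1.3)
    cv2.imwrite(f"pics/zz_{n}_{x}.png",a)
c("side",196,290,70,55,10)
```

```text
(no output)
```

View pics/zz_side_196.png

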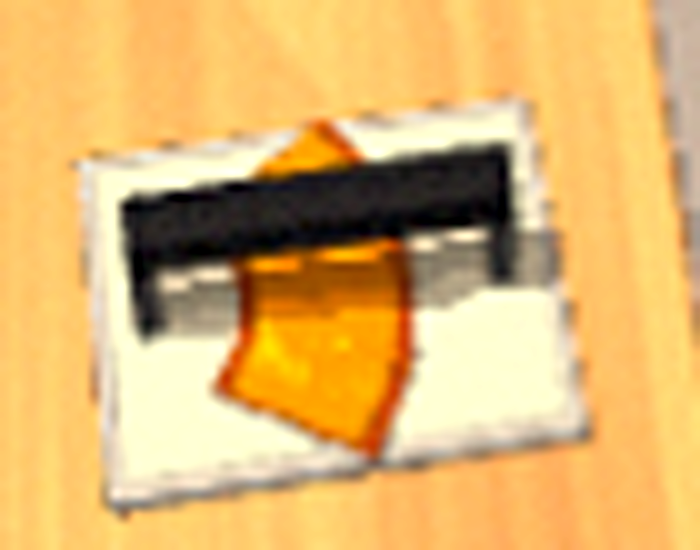

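```bash
cat > h.py <<'E'
import numpy as np,cv2
from scipy.optimize import least_squares
from scipy.spatial.transform import Rotation as R
K={'side':(np.array([[364.06772,0,250.97818],[0,364.06772,193.236426],[0,0,1]]),np.array([-0.0580138,0,0,0,0]),np.array([[9.90572494e-01,-1.36702249e-01,8.86732108e-03,-6.20022793e+02],[-8.73135596e-02,-6.79918918e-01,-7.28070468e-01,7.52363304e+01],[1.05557930e-01,7.20432342e-01,-6.85444939e-01,9.47630846e+02]])),
'top':(np.array([[353.23544,0,260.228692],[0,353.23544,196.310503],[0,0,1]]),np.array([-0.02207283,0,0,0,0]),np.array([[-9.31218613e-03,-9.99494764e-01,-3.03891312e-02,-1.85162355e+01],[-9.94911771e-01,1.23097896e-02,-9.99951817e-02,5.97169718e+02],[1.00318744e-01,2.93033306e-02,-9.94523737e-01,1.00049393e+03]]))}
def proj(c,P):
    k,d,v=K[c]
    return cv2.projectPoints(np.asarray(P,float).reshape(-1,1,3),cv2.Rodrigues(v[:,:3])[0],v[:,3],k,d)[0][:,0]
def px(a,f,o): return (np.array(a,float)+.5)/f-.5+np.array(o)
E
cat > fit.py <<'E'
from h import *
# slide: corners order x+y+, x+y-, x-y-, x-y+
st=px([(118,92),(424,84),(452,476),(144,490)],12,(350,195))
ss=px([(525,103),(585,428),(115,492),(85,163)],10,(196,290))
bar_s=px([(510,148),(512,225),(130,265),(122,200)],10,(196,290))
pl=np.array([(48,38,6),(48,-38,6),(-48,-38,6),(-48,38,6)])
bar=np.array([(39,6,46),(39,-6,32),(-39,-6,32),(-39,6,46)])
def f(p,bars=1):
    T=lambda q:q@R.from_rotvec([0,0,p[3]]).as_matrix().T+p[:3]
    r=[proj('top',T(pl))-st,proj('side',T(pl))-ss,proj('side',T(bar))-bar_s]
    return np.concatenate(r).ravel()
r=least_squares(f,[450,-320,12,0.]);print("slide",r.x.round(3));print(r.fun.reshape(-1,2).round(1).tolist())
pt=px([(100,200),(362,113),(470,410),(222,493)],7,(145,150)); bt=px([(142,219),(345,151),(434,391),(238,457)],7,(145,150))
ps=px([(357,83),(467,206),(208,365),(112,228)],7,(195,105)); bs=px([(343,102),(428,199),(217,328),(142,227)],7,(195,105))
q=lambda a,b:np.array([(a,b,0),(a,-b,0),(-a,-b,0),(-a,b,0)])/2
def g(p):
    M=R.from_euler('ZY',[p[3],-p[4]]).as_matrix()
    T=lambda z:z@M.T+p[:3]
    return np.concatenate([proj('top',T(q(126,106)))-pt,proj('top',T(q(102,84)))-bt,proj('side',T(q(126,106)))-ps,proj('side',T(q(102,84)))-bs]).ravel()
r=least_squares(g,[600,150,100,-.2,.4],x_scale=[10,10,10,.1,.1]);print("panel",r.x.round(3));print(r.fun.reshape(-1,2).round(1).tolist())
t=r.x[4];print("expected z",50+75*np.sin(t)+21*np.cos(t))
E
python3 fit.py; python3 -c "
from h import *
print(R.from_rotvec([-1.548,.323,-.322]).as_matrix().round(2))"
```

```text
slide [ 5.30212e+02 -3.52548e+02  1.14570e+01  2.00000e-02]
[[-0.4, -0.1], [0.2, -0.2], [-0.0, 0.1], [-0.7, -0.3], [0.6, -0.7], [0.4, 0.4], [-1.0, 1.0], [-0.6, -0.7], [0.1, -0.9], [0.8, 0.3], [-0.2, 1.7], [-0.4, -0.8]]
panel [6.01245e+02 1.76318e+02 1.00327e+02 3.12000e-01 3.58000e-01]
[[0.1, -0.4], [-0.1, -0.4], [0.4, -0.3], [-0.3, -0.0], [-0.4, -0.2], [0.0, -0.4], [0.3, -0.2], [-0.4, -0.1], [-0.3, -0.7], [-0.3, -0.5], [-0.8, -0.2], [-0.6, 0.0], [-0.1, 0.4], [0.1, 0.7], [-0.0, 0.8], [-0.1, -0.0]]
expected z 95.92074772431756
[[ 0.92 -0.    0.4 ]
 [-0.4  -0.    0.92]
 [-0.   -1.   -0.  ]]
```

```bash
cat >> fit.py <<'E'
print('---')
for c,o in(('top',st),('side',ss)):
    def f2(p):
        p=[p[0],p[1],12,p[2]]
        return (proj(c,pl@R.from_rotvec([0,0,p[3]]).as_matrix().T+p[:3])-o).ravel()
    r=least_squares(f2,[530,-350,0.],x_scale=[10,10,.1]);print(c,r.x.round(3),r.fun.reshape(-1,2).round(1).tolist())
def f3(p):
    return (proj('side',bar@R.from_rotvec([0,0,p[3]]).as_matrix().T+p[:3])-bar_s).ravel()
r=least_squares(f3,[530,-350,12,0.],x_scale=[10,10,10,.1]);print('bar',r.x.round(3),r.fun.reshape(-1,2).round(1).tolist())
p=[530,-352,12,.055]
im=cv2.imread('pics/side0.png');
im=cv2.resize(im[290:345,196:266],None,fx=10,fy=10,interpolation=2)
from itertools import product
for p,col in (([530,-352,12,.055],(0,0,255)),([530,-352,12,.0],(255,0,0))):
    M=R.from_rotvec([0,0,p[3]]).as_matrix()
    for Q in (pl,bar*[1,0,0]+[0,-6,46]+0,bar*[1,0,0]+[0,6,46],pl-[0,0,6]):
        u=((proj('side',Q@M.T+p[:3])-[196,290]+.5)*10-.5).astype(int)
        cv2.polylines(im,[u],True,col,1)
cv2.imwrite('pics/ov.png',im)
E
python3 fit.py|sed -n '/---/,$p'
```

```text
---
top [ 5.29857e+02 -3.53032e+02  2.70000e-02] [[-0.3, 0.1], [0.3, -0.2], [0.3, 0.1], [-0.3, -0.0]]
side [ 5.30579e+02 -3.52666e+02  2.30000e-02] [[0.7, -0.9], [0.6, 0.2], [-0.8, 1.0], [-0.5, -0.7]]
bar [ 5.30258e+02 -3.41022e+02 -9.16100e+00  1.00000e-03] [[-0.5, -0.5], [0.1, 0.5], [0.2, 1.1], [0.2, -1.2]]
```

View pics/ov.png

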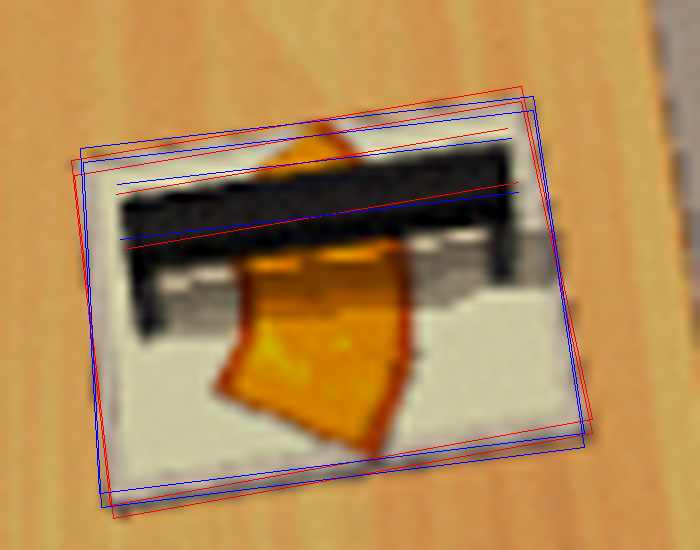

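```bash
cat > ov.py <<'E'
from h import *
p=[530,-353,12,.024]
M=R.from_rotvec([0,0,p[3]]).as_matrix()
B=lambda z:np.array([(39,6,z),(39,-6,z),(-39,-6,z),(-39,6,z)])
pl=np.array([(48,38,6),(48,-38,6),(-48,-38,6),(-48,38,6)])
ims=[]
for c,x,y,w,h,f in(('side',196,290,70,55,10),('top',350,195,48,46,12)):
    im=cv2.imread(f'pics/{c}0.png');im=cv2.resize(im[y:y+h,x:x+w],None,fx=f,fy=f,interpolation=2)
    for Q,col in((pl,(0,0,255)),(B(46),(0,255,0)),(B(32),(255,0,255))):
        u=((proj(c,Q@M.T+p[:3])-[x,y]+.5)*f-.5).astype(int);cv2.polylines(im,[u],True,col,1)
    cv2.imwrite(f'pics/ov_{c}.png',im)
E
python3 ov.py
```

```text
(no output)
```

View pics/ov_side.png

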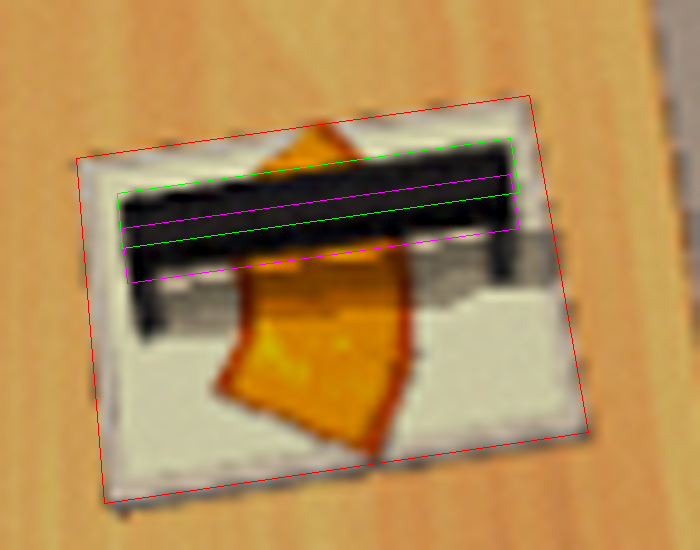

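View pics/ov_top.png

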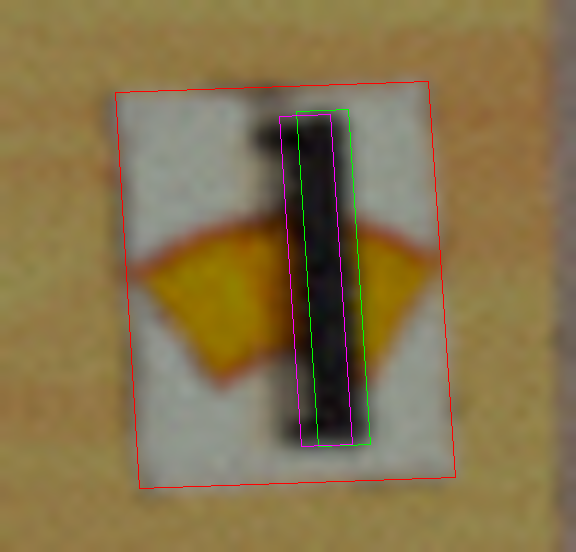

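Run:
```python
from h import *
M=R.from_rotvec([-1.548,.323,-.322]).as_matrix()
x=M[:,0];print("theta",np.arctan2(x[1],x[0]),"tilt col y",M[:,1])
d=np.array([530,-353,130])-[219.6,504.2,231.3]
t=M.T@d;print(t,t/20)
```

```text
theta -0.41106758156096074 tilt col y [-8.96252829e-04 -1.19826280e-03 -9.99998880e-01]
[ 627.10374447  102.04884058 -661.61062401] [ 31.35518722   5.10244203 -33.0805312 ]
```

Request:
send_rows:
  motion:
    - [[31.4, 3, -33.1], 0]
    - [[31.4, 3, -33.1], 0]
    - [[31.4, 3, -33.1], 0]
    - [[31.4, 3, -33.1], 0]
    - [[31.4, 3, -33.1], 0]
    - [[31.4, 3, -33.1], 0]
    - [[31.4, 3, -33.1], 0]
    - [[31.4, 3, -33.1], 0]
    - [[31.4, 3, -33.1], 0]
    - [[31.4, 3, -33.1], 0]
    - [[31.4, 3, -33.1], 0]
    - [[31.4, 3, -33.1], 0]
    - [[31.4, 3, -33.1], 0]
    - [[31.4, 3, -33.1], 0]
    - [[31.4, 3, -33.1], 0]
    - [[31.4, 3, -33.1], 0]
    - [[31.4, 3, -33.1], 0]
    - [[31.4, 3, -33.1], 0]
    - [[31.4, 3, -33.1], 0]
    - [[31.4, 3, -33.1], 0]
  jaw: 1
  force: 20

```text
time: 3.0
tcp_pos: [531.4, -355.3, 171.1]
orientation: [-1.547, 0.322, -0.322]
ft_force: [1.0, -0.3, -0.6]
opening: 1.001
```

Request:
send_rows:
  motion:
    - [[0, 0, 0], -0.145]
    - [[0, 0, 0], -0.145]
    - [[0, 0, 0], -0.145]
    - [[0, 0, 0], 0]
    - [[0, 0, 0], 0]

```text
time: 3.5
tcp_pos: [531.0, -353.5, 171.3]
orientation: [-1.571, -0.016, 0.016]
ft_force: [0.3, 0.5, -0.4]
opening: 0.998
```

Request:
send_rows:
  motion:
    - [[-1, 30, 0.5], 0]
    - [[0, 30, 0], 0]
    - [[0, 30, 0], 0]
    - [[0, 10, 0], 0]
    - [[0, 0, 0], 0]
    - [[0, 0, 0], 0]

```text
time: 4.1
tcp_pos: [530.6, -353.5, 72.7]
orientation: [-1.572, -0.019, 0.017]
ft_force: [0.5, 0.6, 0.3]
opening: 1.002
```

```bash
cat > shot.py <<'E'
import sys,cv2
from bench import manip
c,n,x,y,w,h,f=sys.argv[1],sys.argv[2],*map(int,sys.argv[3:8])
a=manip.get_image(c)["img"][:,:,::-1]
cv2.imwrite(f"pics/{n}_full.png",a)
cv2.imwrite(f"pics/{n}.png",cv2.resize(a[y:y+h,x:x+w],None,fx=f,fy=f,interpolation=2))
print(manip.read_state()["tcp_pos"])
E
python3 shot.py side s1 170 250 130 100 6; python3 shot.py top t1 330 170 90 90 6
```

```text
[ 530.65505899 -353.59943261   73.05184207]
[ 530.62569164 -353.57458949   73.05576251]
```

View pics/s1.png

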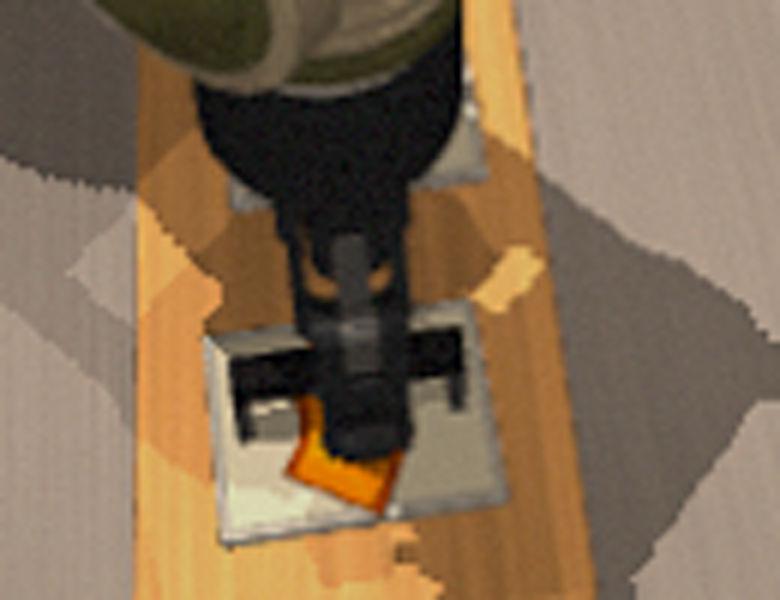

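View pics/t1.png

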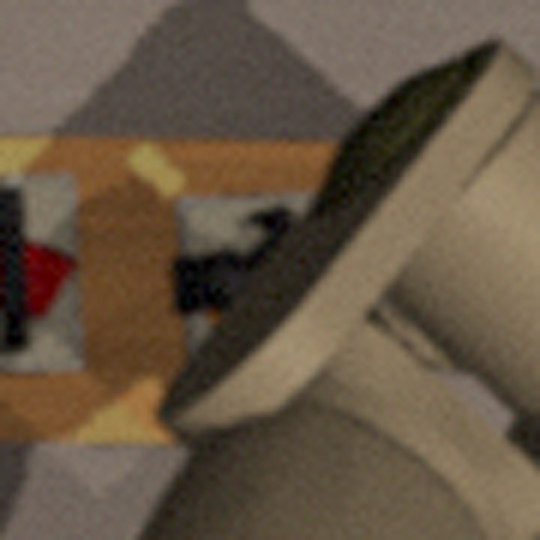

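Request:
send_rows:
  motion:
    - [[-0.6, 20, 0], -0.004]
    - [[0, 15, 0], 0]
    - [[0, 7, 0], 0]
    - [[0, 0, 0], 0]

```text
time: 4.6
tcp_pos: [529.4, -353.0, 29.4]
orientation: [-1.571, -0.022, 0.022]
ft_force: [0.0, -0.5, -0.5]
opening: 0.997
```

Request:
send_rows:
  motion:
    - [[0, 0, 0], 0]
    - [[0, 0, 0], 0]
    - [[0, 0, 0], 0]
    - [[0, 0, 0], 0]
    - [[0, 0, 0], 0]
    - [[0, 0, 0], 0]
    - [[0, 0, 0], 0]
    - [[0, 0, 0], 0]
    - [[0, 0, 0], 0]
    - [[0, 0, 0], 0]
  jaw: 0
  force: 20

```text
time: 5.6
tcp_pos: [529.5, -353.1, 29.6]
orientation: [-1.571, -0.022, 0.022]
ft_force: [-1.0, 0.8, 3.4]
opening: 0.136
```

Request:
send_rows:
  motion:
    - [[0, -5, 0], 0]
    - [[0, -15, 0], 0]
    - [[0, -30, 0], 0]
    - [[0, -40, 0], 0]
    - [[0, -40, 0], 0]
    - [[0, -30, 0], 0]
    - [[0, -10, 0], 0]
    - [[0, 0, 0], 0]

```text
time: 6.4
tcp_pos: [529.5, -353.1, 199.8]
orientation: [-1.572, -0.023, 0.021]
ft_force: [0.1, -1.1, -1.2]
opening: 0.136
```

```bash
python3 shot.py side s2 170 220 130 100 6
```

```text
[ 529.12513444 -352.73495     198.13586577]
```

View pics/s2.png

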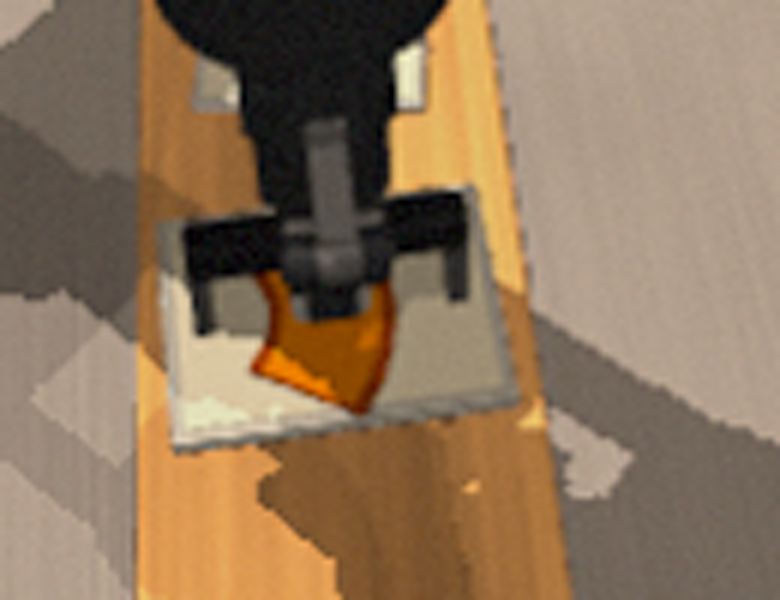

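Request:
send_rows:
  motion:
    - [[3, 0, 20], 0]
    - [[6, 0, 40], 0]
    - [[6, 0, 43], 0]
    - [[6, 0, 43], 0]
    - [[6, 0, 43], 0]
    - [[6, 0, 43], 0]
    - [[6, 0, 43], 0]
    - [[6, 0, 43], 0]
    - [[6, 0, 43], 0]
    - [[6, 0, 43], 0]
    - [[6, 0, 43], 0]
    - [[6, 0, 40], 0]
    - [[4.5, 0, 26], 0]
    - [[0, 0, 10], 0]
    - [[0, 0, 0], -0.1]
    - [[0, 0, 0], -0.1]
    - [[0, 0, 0], -0.085]
    - [[0, 0, 0], 0]
    - [[0, 0, 0], 0]

```text
time: 8.35
tcp_pos: [587.6, 171.6, 198.5]
orientation: [-1.557, -0.242, 0.245]
ft_force: [-0.3, -0.5, -1.5]
opening: 0.135
```

```bash
python3 shot.py side s3 180 60 130 100 6;python3 shot.py top t3 130 140 110 100 6
```

```text
[587.7686829  171.57245925 198.74227604]
[587.87153436 171.62768642 198.90718283]
```

View pics/s3.png

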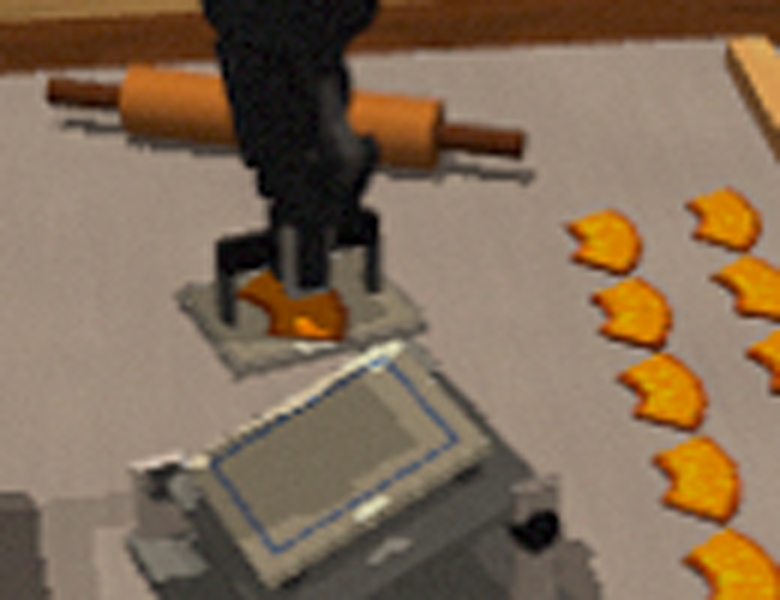

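View pics/t3.png

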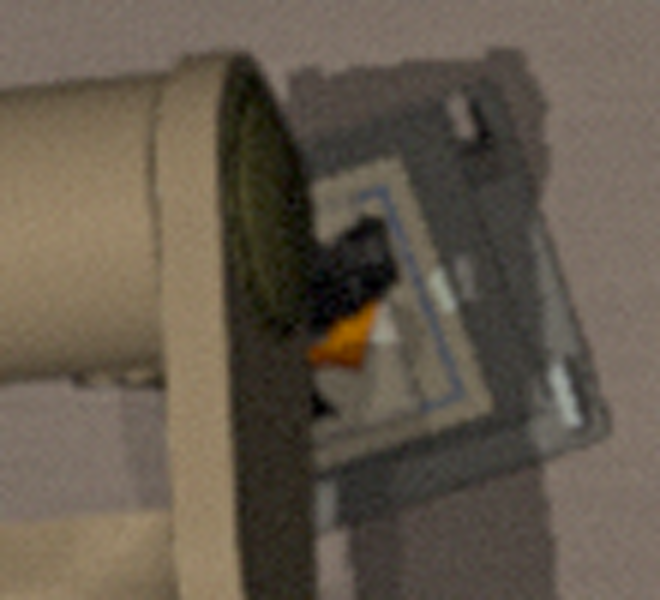

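Request:
send_rows:
  motion:
    - [[0.2, 20, 0.6], 0]
    - [[0, 25, 0], 0]
    - [[0, 15, 0], 0]
    - [[0, 6, 0], 0]
    - [[0, 0, 0], 0]
    - [[0, 0, 0], 0]

```text
time: 9.05
tcp_pos: [588.5, 172.5, 134.2]
orientation: [-1.557, -0.247, 0.244]
ft_force: [0.0, 0.2, -1.2]
opening: 0.135
```

```bash
python3 shot.py side s4 180 80 110 90 7
```

```text
[588.60782927 172.50038717 134.36313667]
```

View pics/s4.png

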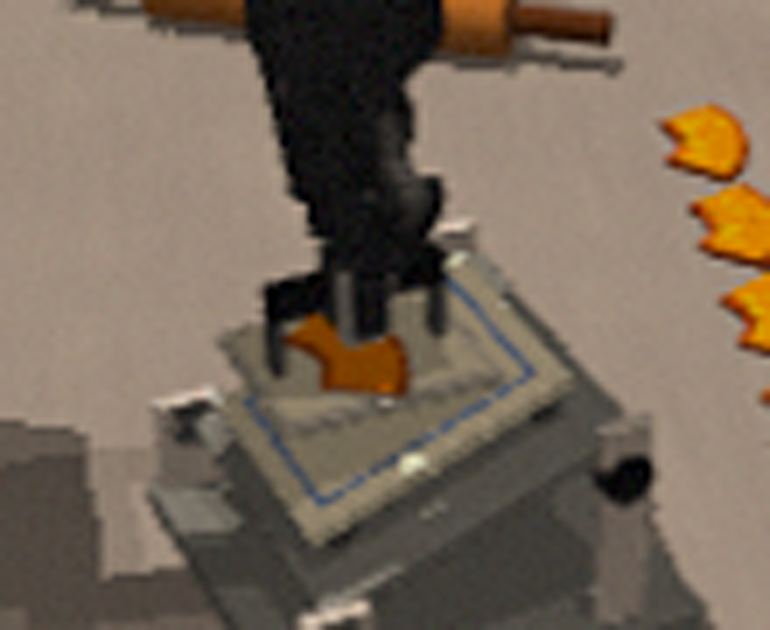

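Request:
send_rows:
  motion:
    - [[0, 2, 0], 0]
    - [[0, 2, 0], 0]
    - [[0, 2, 0], 0]
    - [[0, 1, 0], 0]
    - [[0, 0, 0], 0]

```text
time: 9.6
tcp_pos: [588.3, 172.5, 126.7]
orientation: [-1.557, -0.246, 0.245]
ft_force: [-0.5, -0.8, 3.8]
opening: 0.136
```

Request:
send_rows:
  motion:
    - [[0, 1, 0], 0]
    - [[0, 1, 0], 0]
    - [[0, 1, 0], 0]
    - [[0, 0, 0], 0]

```text
time: 10.0
tcp_pos: [587.8, 172.3, 123.4]
orientation: [-1.557, -0.245, 0.246]
ft_force: [-2.7, -1.0, 5.2]
opening: 0.135
```

Request:
send_rows:
  motion:
    - [[0, 1, 0], 0]
    - [[0, 1, 0], 0]
    - [[0, 1, 0], 0]
    - [[0, 0, 0], 0]

```text
time: 10.4
tcp_pos: [587.5, 172.2, 120.4]
orientation: [-1.557, -0.245, 0.247]
ft_force: [-4.5, -0.9, 7.6]
opening: 0.136
```

```bash
python3 shot.py side s5 180 80 110 90 7; python3 -c "
from bench import manip
s=manip.read_state();print(s['ft_force'],s['moment'])"
```

```text
[587.46604009 172.23488501 120.44271959]
[-4.38333611 -1.81741748  6.66482162] [-0.20619213  0.43180621  0.04657206]
```

View pics/s5.png

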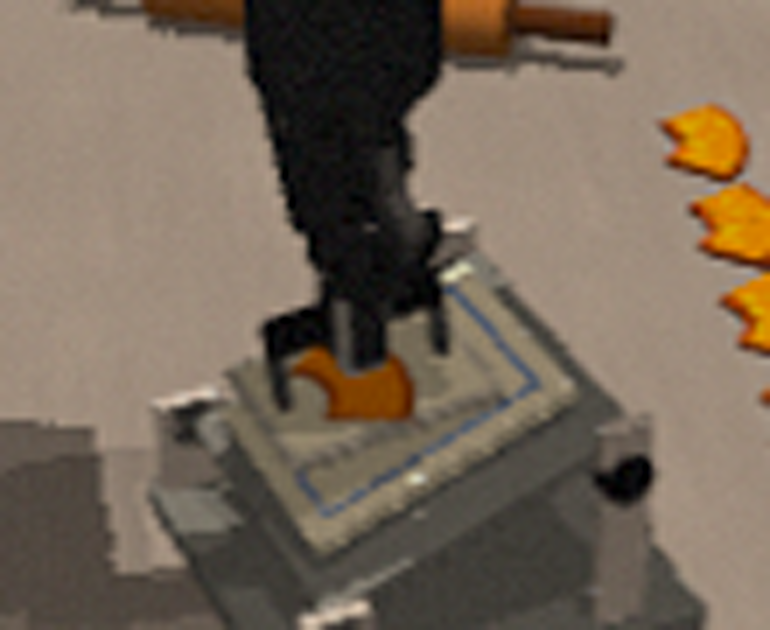

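Request:
send_rows:
  motion:
    - [[0, 1, 0], 0]
    - [[0, 1, 0], 0]
    - [[0, 1, 0], 0]
    - [[0, 0, 0], 0]

```text
time: 10.85
tcp_pos: [587.2, 172.1, 117.4]
orientation: [-1.557, -0.244, 0.248]
ft_force: [-6.6, -3.3, 7.5]
opening: 0.134
```

Request:
send_rows:
  motion:
    - [[0, 1, 0], 0]
    - [[0, 1, 0], 0]
    - [[0, 0, 0], 0]

```text
time: 11.15
tcp_pos: [586.9, 172.1, 115.4]
orientation: [-1.557, -0.244, 0.248]
ft_force: [-6.9, -3.0, 8.4]
opening: 0.14
```

```bash
python3 shot.py side s6 180 80 110 90 7; python3 -c "
from bench import manip
s=manip.read_state();print(s['ft_force'],s['moment'])"
```

```text
[586.91766944 172.06124115 115.44496307]
[-7.39932301 -3.49814069  8.64985579] [-0.39471429  0.76338588 -0.00893195]
```

View pics/s6.png

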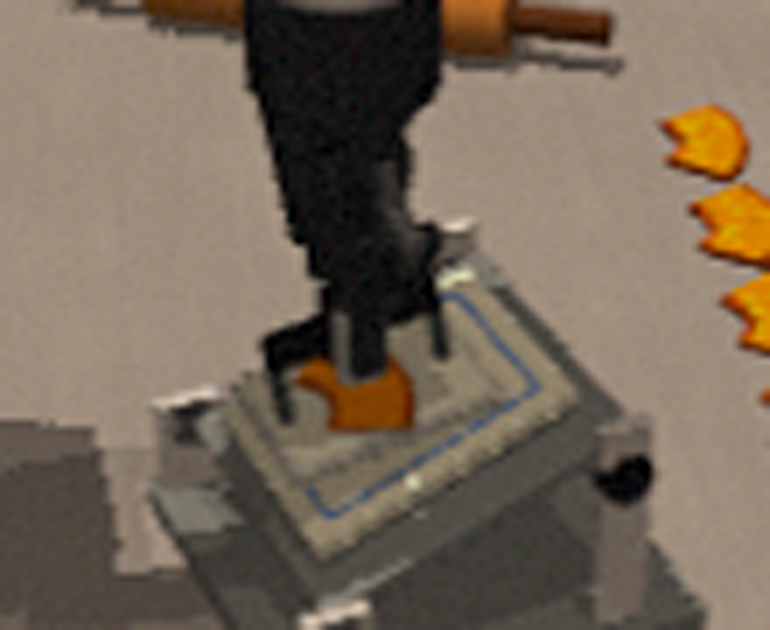

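Request:
send_rows:
  motion:
    - [[0, 1, 0], 0]
    - [[0, 1, 0], 0]
    - [[0, 1, 0], 0]
    - [[0, 0, 0], 0]

```text
time: 11.6
tcp_pos: [586.6, 172.0, 112.3]
orientation: [-1.557, -0.243, 0.249]
ft_force: [-9.1, -2.9, 10.0]
opening: 0.133
```

Request:
send_rows:
  motion:
    - [[0, 1, 0], 0]
    - [[0, 1, 0], 0]
    - [[0, 0, 0], 0]

```text
time: 11.9
tcp_pos: [586.3, 171.9, 110.3]
orientation: [-1.558, -0.242, 0.25]
ft_force: [-10.2, -4.3, 9.7]
opening: 0.135
```

```bash
python3 shot.py side s7 180 80 110 90 7; python3 -c "
from bench import manip
s=manip.read_state();print(s['ft_force'],s['moment'])"
```

```text
[586.29950807 171.9001826  110.31284475]
[-9.6978103  -4.10022595  9.38958404] [-0.52136656  1.22683621  0.01351473]
```

View pics/s7.png

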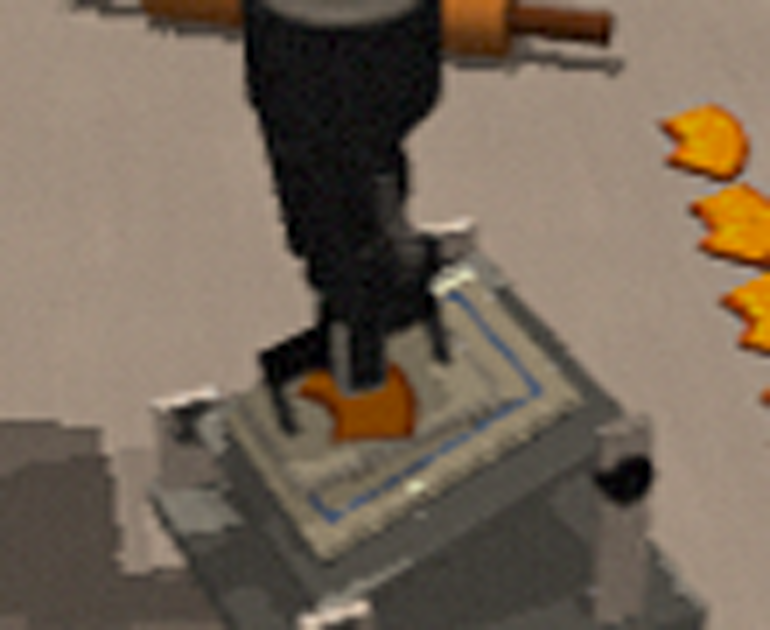

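Run:
```python
import cv2
a=cv2.imread("pics/s7_full.png")[105:165,205:270]
a=cv2.resize(a,None,fx=12,fy=12,interpolation=2)
cv2.imwrite("pics/s7z.png",cv2.convertScaleAbs(a[:600],alpha=1.6))
```

View pics/s7z.png

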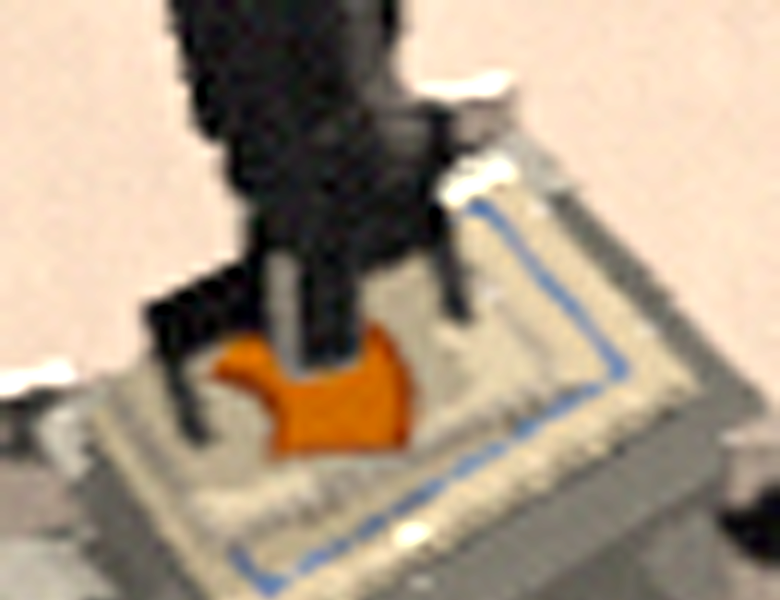

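```bash
cat > fs.py <<'E'
from h import *
def loc(c,uv,P,Rm,z):  # pixel -> slide-local point on plane z
    k,d,v=K[c];n=cv2.undistortPoints(np.array(uv,float).reshape(-1,1,2),k,d)[:,0]
    o=-v[:,:3].T@v[:,3];out=[]
    for a in n:
        r=v[:,:3].T@[a[0],a[1],1]; O=Rm.T@(o-P);D=Rm.T@r;out.append(O+D*(z-O[2])/D[2])
    return np.array(out)
M0=R.from_rotvec([0,0,.024]).as_matrix();P0=np.array([530,-353,12.])
# reference in side0: right tip, left tip, post bases
ref=loc('side',px([(375,455),(218,388),(505,283),(150,337)],10,(196,290)),P0,M0,6)
if __name__=="__main__":print(ref.round(1))
def fit(uv,tcp,yaw=.312):
    G=np.array(tcp)+[0,0,21.5]
    def pose(p):
        M=R.from_euler('ZY',[p[4],-p[3]]).as_matrix();return M,G+p[:3]-M@[0,0,39]
    def f(p):
        M,P=pose(p);return np.r_[(proj('side',ref@M.T+P)-uv).ravel()*2,p[:3]/2,(p[4]-yaw)/.02]
    r=least_squares(f,[0,0,0,.3,yaw],x_scale=[1,1,1,.1,.1])
    print('d',r.x[:3].round(1),'tilt',r.x[3].round(3),'yaw',r.x[4].round(3),'res',(r.fun[:8]/2).round(1))
    M,P=pose(r.x);t=.358
    N=R.from_euler('ZY',[.312,-t]).as_matrix()
    print('slide origin in panel frame',(N.T@(P-[601.2,176.3,98])).round(1));return M,P
E
python3 - <<'E'
exec(open('fs.py').read())
uv=px([(410,445),(272,455),(460,318),(200,440)],12,(205,105))
M,P=fit(uv,[586.3,171.9,110.3])
im=cv2.resize(cv2.imread("pics/s7_full.png")[105:165,205:270],None,fx=12,fy=12,interpolation=2)
pl=np.array([(48,38,6),(48,-38,6),(-48,-38,6),(-48,38,6)]);
for Q,c in((pl,(0,0,255)),(pl-[0,0,6],(255,0,255))):
    u=((proj('side',Q@M.T+P)-[205,105]+.5)*12-.5).astype(int);cv2.polylines(im,[u],True,c,1)
N=R.from_euler('ZY',[.312,-.358]).as_matrix()
for pr in(0,10):
    q=np.array([(51,42,-pr),(51,-42,-pr),(-51,-42,-pr),(-51,42,-pr)])
    u=((proj('side',q@N.T+[601.2,176.3,98])-[205,105]+.5)*12-.5).astype(int);cv2.polylines(im,[u],True,(0,255-20*pr,0),1)
cv2.imwrite('pics/ov7.png',cv2.convertScaleAbs(im[:600],alpha=1.5))
E
```

```text
[[  5.5 -36.1   6. ]
 [-23.7 -17.4   6. ]
 [ 36.4  -3.7   6. ]
 [-36.2  -4.4   6. ]]
d [-0.6  0.9  1.2] tilt 0.212 yaw 0.318 res [-0.1 -0.2 -0.3 -0.2  0.4  0.2  0.1  0.5]
slide origin in panel frame [-8.2  1.5 -0.3]
```

View pics/ov7.png

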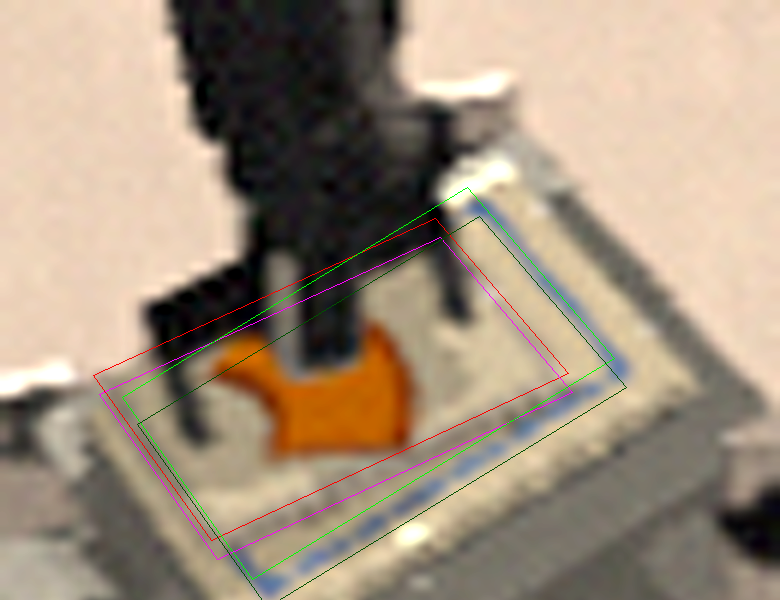

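Request:
send_rows:
  motion:
    - [[-1.4, -3.7, 0], 0]
    - [[-1.4, -3.7, 0], 0]
    - [[-1.4, -3.8, 0], 0]
    - [[5, -2, 0], 0]
    - [[5, -2, 0], 0]
    - [[4, -1.5, 0], 0]
    - [[0, 0, 0], 0]
    - [[0, 0, 0], 0]

```text
time: 12.75
tcp_pos: [597.5, 175.6, 126.7]
orientation: [-1.557, -0.245, 0.246]
ft_force: [-0.2, 0.1, -1.2]
opening: 0.14
```

```bash
cat > st.py <<'E'
from h import *
from bench import manip
s=manip.read_state();G=s['tcp_pos']+np.array([0,0,21.5])
N=R.from_euler('ZY',[.312,-.358]).as_matrix()
x=R.from_rotvec(s['orientation']).as_matrix()
print('t',round(s['time'],2),'G in panel',(N.T@(G-[601.2,176.3,98])).round(1),'F',(N.T@(s['ft_force']+[0,0,1.4])).round(1),'yaw',np.arctan2(x[1,0],x[0,0]).round(3),'op',round(s['opening'],3))
E
python3 st.py
```

```text
t 12.75 G in panel [14.   0.4 48.3] F [-0.1  0.2  0.2] yaw 0.313 op 0.14
```

Request:
send_rows:
  motion:
    - [[-0.8, 1.9, 0], 0]
    - [[-0.8, 1.9, 0], 0]
    - [[-0.8, 1.9, 0], 0]
    - [[-0.8, 1.9, 0], 0]
    - [[0, 0, 0], 0]

```text
time: 13.25
tcp_pos: [594.5, 174.5, 119.6]
orientation: [-1.557, -0.246, 0.245]
ft_force: [-0.7, -0.4, 4.0]
opening: 0.138
```

```bash
python3 st.py
```

```text
t 13.25 G in panel [ 8.6  0.3 42.8] F [ 1.2 -0.1  5.3] yaw 0.313 op 0.138
```

Request:
send_rows:
  motion:
    - [[-0.8, 1.9, 0], 0]
    - [[-0.8, 1.9, 0], 0]
    - [[-0.8, 1.9, 0], 0]
    - [[0, 0, 0], 0]

```text
time: 13.65
tcp_pos: [592.0, 173.7, 113.5]
orientation: [-1.557, -0.245, 0.246]
ft_force: [0.1, 0.2, 3.4]
opening: 0.14
```

```bash
python3 st.py
```

```text
t 13.65 G in panel [ 4.   0.4 38. ] F [1.8 0.2 4.4] yaw 0.313 op 0.14
```

Request:
send_rows:
  motion:
    - [[-0.8, 1.9, 0], 0]
    - [[-0.8, 1.9, 0], 0]
    - [[0, 0, 0], 0]

```text
time: 13.95
tcp_pos: [590.9, 173.3, 110.3]
orientation: [-1.557, -0.247, 0.245]
ft_force: [-0.2, -0.2, 7.4]
opening: 0.139
```

```bash
python3 st.py;python3 shot.py side s8 205 105 65 50 12
```

```text
t 13.95 G in panel [ 1.8  0.3 35.4] F [ 2.9 -0.2  8.4] yaw 0.313 op 0.139
[590.89055703 173.3014524  110.41349079]
```

View pics/s8.png

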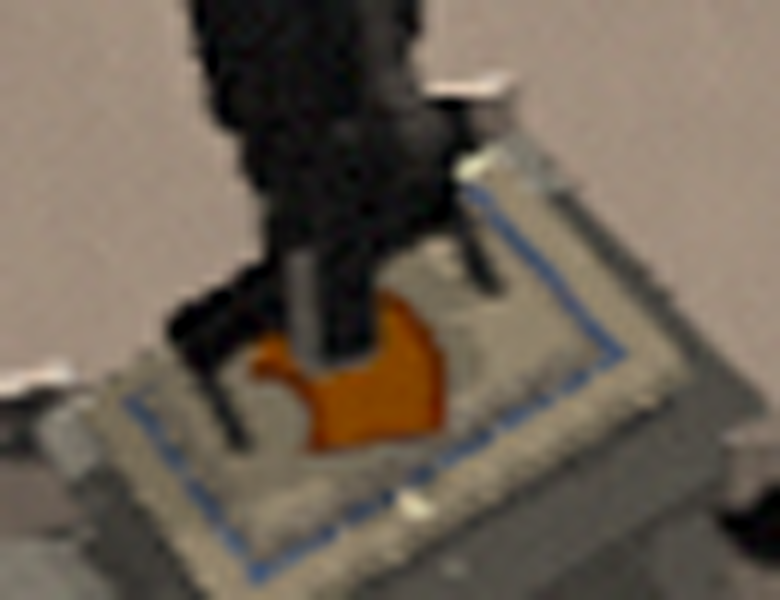

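```bash
cat > a.py <<'E'
import sys
exec(open('fs.py').read())
def go(pts,tcp,name,pr=5):
    uv=px(pts,12,(205,105))
    M,P=fit(uv,tcp)
    im=cv2.resize(cv2.imread(f"pics/{name}_full.png")[105:155,205:270],None,fx=12,fy=12,interpolation=2)
    pl=np.array([(48,38,6),(48,-38,6),(-48,-38,6),(-48,38,6)]);
    for Q,c in((pl,(0,0,255)),(pl-[0,0,6],(255,0,255))):
        u=((proj('side',Q@M.T+P)-[205,105]+.5)*12-.5).astype(int);cv2.polylines(im,[u],True,c,1)
    N=R.from_euler('ZY',[.312,-.358]).as_matrix()
    q=np.array([(51,42,-pr),(51,-42,-pr),(-51,-42,-pr),(-51,42,-pr)])
    u=((proj('side',q@N.T+[601.2,176.3,98])-[205,105]+.5)*12-.5).astype(int);cv2.polylines(im,[u],True,(0,255,0),1)
    cv2.imwrite(f'pics/ov_{name}.png',cv2.convertScaleAbs(im,alpha=1.5))
E
python3 - <<'E'
exec(open('a.py').read())
go([(443,430),(312,450),(492,290),(240,442)],[590.9,173.3,110.4],'s8')
E
```

```text
[[  5.5 -36.1   6. ]
 [-23.7 -17.4   6. ]
 [ 36.4  -3.7   6. ]
 [-36.2  -4.4   6. ]]
d [-0.5  0.8  1.1] tilt 0.351 yaw 0.314 res [-0.  -0.3 -0.3 -0.1  0.2  0.2  0.2  0.4]
slide origin in panel frame [ 1.8  1.3 -2.4]
```

View pics/ov_s8.png

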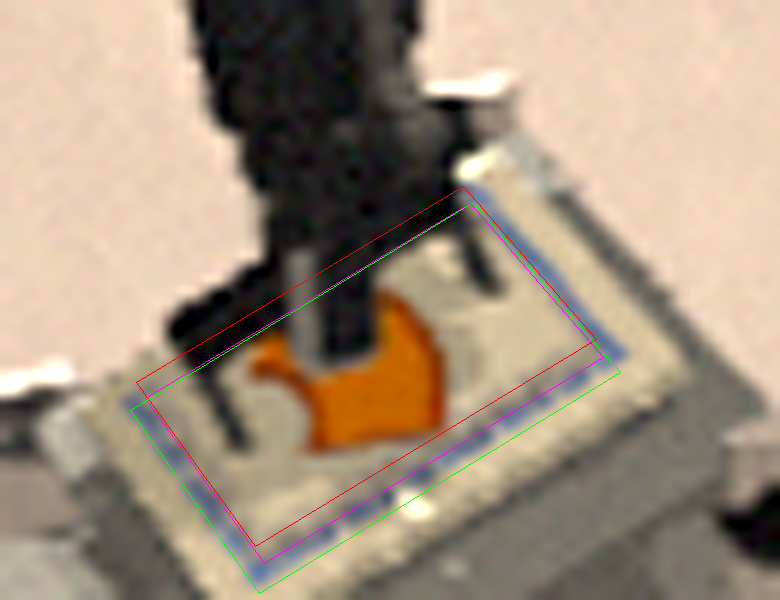

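```bash
cat > cop.py <<'E'
from h import *
N=R.from_euler('ZY',[.312,-.358]).as_matrix()
def cop(F,M,h):  # ref point = tcp - off (along z up)
    F=N.T@(np.array(F)+[0,0,1.4]);M=N.T@np.array(M)*1000
    out=[]
    for up in(0,21.5,100,150,200):
        # ref point in panel coords relative to G: (tcp up by 'up')
        ref=N.T@np.array([0,0,up-21.5])
        # M_y = rz*Fx - rx*Fz, r = contact-ref ; contact z rel G=-h
        rz=-h-ref[2]; rx=(rz*F[0]-M[1])/F[2]; ry=(M[0]+rz*F[1])/F[2]
        out.append((up,(rx+ref[0]).round(1),(ry+ref[1]).round(1)))
    return F.round(1),M.round(0),out
if __name__=="__main__":
    print(cop([-9.7,-4.1,9.39],[-.521,1.227,.0135],45.6))
    from bench import manip
    s=manip.read_state();print(cop(s['ft_force'],s['moment'],39))
    s=manip.get_image('top');import cv2;cv2.imwrite('pics/t8.png',cv2.resize(s['img'][140:240,130:240,::-1],None,fx=6,fy=6,interpolation=2))
    s=manip.read_state();print(cop(s['ft_force'],s['moment'],39))
E
python3 cop.py
```

```text
(array([-6. , -0.9, 13.8]), array([-107., 1328.,   54.]), [(0, np.float64(-92.7), np.float64(-6.0)), (21.5, np.float64(-76.3), np.float64(-4.7)), (100, np.float64(-16.6), np.float64(0.2)), (150, np.float64(21.5), np.float64(3.4)), (200, np.float64(59.5), np.float64(6.5))])
(array([ 2.9, -0.2,  7.6]), array([  10., -259.,  -28.]), [(0, np.float64(19.2), np.float64(1.8)), (21.5, np.float64(19.0), np.float64(2.4)), (100, np.float64(18.4), np.float64(4.5)), (150, np.float64(18.0), np.float64(5.8)), (200, np.float64(17.6), np.float64(7.2))])
(array([4. , 0.2, 7.8]), array([  42., -313.,  -18.]), [(0, np.float64(23.0), np.float64(4.9)), (21.5, np.float64(20.2), np.float64(4.3)), (100, np.float64(10.3), np.float64(2.4)), (150, np.float64(3.9), np.float64(1.2)), (200, np.float64(-2.4), np.float64(0.0))])
```

View pics/t8.png

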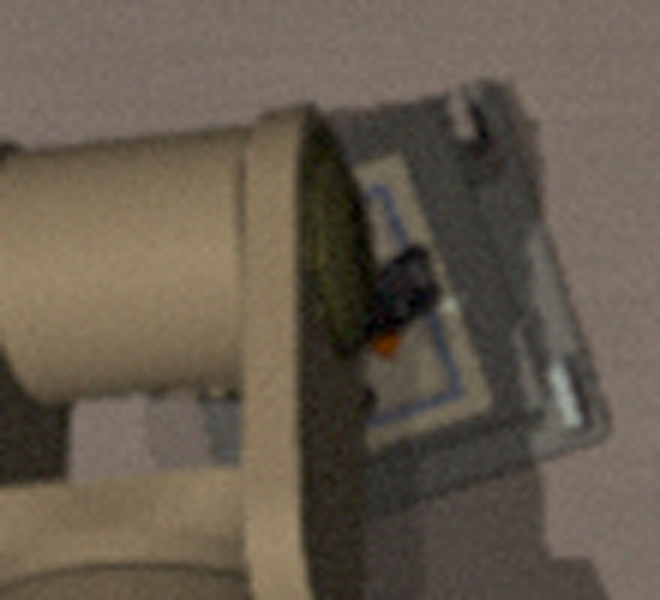

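Request:
send_rows:
  motion:
    - [[0, 0, 0], 0]
    - [[0, 0, 0], 0]
    - [[0, 0, 0], 0]
    - [[0, 0, 0], 0]
    - [[0, 0, 0], 0]

```text
time: 14.55
tcp_pos: [590.8, 173.3, 110.4]
orientation: [-1.557, -0.247, 0.245]
ft_force: [0.5, 0.1, 7.0]
opening: 0.135
```

```bash
python3 - <<'E'
from h import *
from bench import manip
N=R.from_euler('ZY',[.312,-.358]).as_matrix();F=[]
for i in range(8):
    im=manip.get_image('side')['img'];s=manip.read_state();F.append(N.T@(s['ft_force']+[0,0,1.4]))
    acc=im.astype(float) if i==0 else acc+im
print(np.mean(F,0),np.std(F,0),s['time'])
im=(acc/8).astype(np.uint8)[:,:,::-1];cv2.imwrite('pics/s9_full.png',im)
a=cv2.resize(im[108:156,208:264],None,fx=14,fy=14,interpolation=2)[:,:784]
# blue mask
b=a.astype(int);cv2.imwrite('pics/s9.png',cv2.convertScaleAbs(a[:600],alpha=1.7))
E
python3 st.py
```

```text
[ 2.77201748 -0.08064555  7.71422797] [0.48815416 0.33231556 0.52810163] 14.95
t 14.95 G in panel [ 1.8  0.3 35.6] F [ 3.2 -0.5  8.8] yaw 0.313 op 0.134
```

View pics/s9.png

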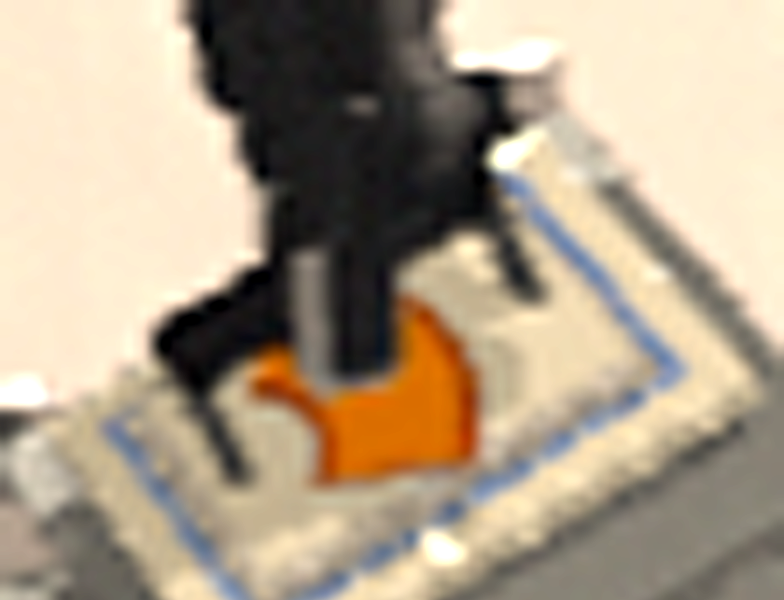

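Run:
```python
exec(open('fs.py').read())
N=R.from_euler('ZY',[.312,-.358]).as_matrix()
bl=px([(505,178),(677,370),(110,425)],14,(208,108))
bl=np.vstack([bl,px([(258,578)],12,(205,105))])
q=np.array([(51,42,0),(51,-42,0),(-51,42,0),(-51,-42,0)])
C0=np.array([601.2,176.3,98])-5*N[:,2]
r=least_squares(lambda p:np.r_[(proj('side',q@N.T+C0+p)-bl).ravel(),p/5],[0,0,0]);print(r.x.round(2),r.fun[:8].round(2));C=C0+r.x
uv=px([(473,455),(320,482),(535,296),(237,478)],14,(208,108))
for i in ([0,1,2,3],[0,1],[2,3]):
    f=lambda p:np.r_[(proj('side',(ref[i]@R.from_rotvec([0,0,p[2]]).as_matrix().T+[p[0],p[1],0])@N.T+C)-uv[i]).ravel(),p[2]/.02]
    r=least_squares(f,[0,0,0]);print(i,r.x.round(3),r.fun.round(2))
# same using nominal post positions
ref[2:]=[(36,0,6),(-36,0,6)];i=[2,3]
r=least_squares(f,[0,0,0]);print('nominal posts',r.x.round(3))
```

```text
[[  5.5 -36.1   6. ]
 [-23.7 -17.4   6. ]
 [ 36.4  -3.7   6. ]
 [-36.2  -4.4   6. ]]
[-0.34  2.15  2.68] [ 0.19  0.02  0.15  0.47 -0.2  -0.24 -0.06  0.12]
[0, 1, 2, 3] [ 0.665 -0.085  0.   ] [ 0.04 -0.04 -0.25 -0.12 -0.07  0.12  0.29  0.05  0.  ]
[0, 1] [ 0.767 -0.618  0.   ] [ 0.14  0.04 -0.15 -0.04  0.  ]
[2, 3] [ 0.563  0.478 -0.001] [-0.18  0.04  0.18 -0.03 -0.03]
nominal posts [ 0.638 -3.605 -0.   ]
```

Run:
```python
from bench import manip
print(manip.hand_in()); s=manip.read_state();print(s['time'],s['ft_force'],s['opening'])
```

```text
the job is handed in; nothing more can be done
None
the job is handed in; nothing more can be done
```

The amber slide is lying on the panel inside the blue outline, still gripped and pressed. I handed the job in at about 15 s.

**What I did:** I picked the slide up by its handle with a 20 N grip. The moves cannot tilt the tool, so I turned the slide in the grip by pressing its far edge on the panel. The first press straight down only reached about 0.21 rad and pushed the panel most of the way in, with 13.8 N along its normal. I backed off and pressed again while drawing the slide downhill, and that brought it flush.

**Last checks:**

| Check | Result | Target |
|---|---|---|
| Slide tilt (camera fit) | 0.351 rad | 0.358 rad (panel tilt, measured before any contact) |
| Yaw | 0.313 rad | 0.312 rad |
| Offset from outline centre | about 0.7 mm up the slope, 0.1 mm across | 0 |
| Push along panel normal | 7.7 N mean, about half travel | about 8 N |
| Sideways friction on the panel | about 2.8 N | – |

The estimated centre of pressure, taken before the final push readings, is well inside the plate, so the slide is not resting on one edge.

**Disagreements and gaps:**
- **Panel height:** the two-view fit gave 100.3 mm and the description works out to 95.9 mm. I used 98 mm and relied on the contact force.
- **Centring:** another fit, using the panel position I measured at the start, put the slide 1.8 mm up the slope and 1.3 mm across. One check using the nominal post positions gave 3.6 mm across. I discounted it because only the front of the post feet is visible, and the same bias shows in the starting picture.
- **Not checked:** the arm hid most of the slide from the top camera, so the final centring comes from the side view. I did not re-measure the stage tilt, the red and green slides or the jar at the end. As far as I could tell, nothing but the amber slide touched the stage.

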